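# Push a relay through the sprung flap of a test dock

### The arm

A 7-joint arm with a two-finger parallel gripper is mounted at the origin on the work surface. World frame = base frame: x ahead of the robot, y to its left, z up, the work surface at z = 0. Lengths are in m, angles in rad, forces in N, time in s.
With the tool pointing down it reaches from about 0.4 to 0.85 m from the base axis. Payload 4.5 kg.
Tool frame: the origin (TCP) lies on the centre line of the jaws, within the pads' length; the fingertips stand 8 mm ahead of it and the grasp point (between the pads) lies 11 mm behind it; z points along the fingers, x is the direction in which the jaws open and shut, and the axes are right-handed (so a half turn about z gives the same grasp; the last joint's range is limited). The gripper opens to 88 mm and grips with 3 to 60 N. Pads are 18 mm wide; open, the fingers measure 123 mm over their backs; the gripper's body (75 mm by 187 mm) begins 45 mm behind the grasp point.
Start: joints at [-1.236, 0.689, -0.195, 1.565, 0.157, 0.902, -0.215], TCP at [0.185, 0.597, 0.247] pointing down, gripper open.
Joint ranges: [-3.01, 3.01], [-0.46, 2.08], [-1.47, 1.51], [0.13, 2.56], [-1, 4.14], [0.04, 2.09], [-2.66, 2.66]. Speed limits (rad/s): [2.57, 2.57, 3.14, 3.14, 3.14, 3.14, 3.14].

### API

Orientations are given as a unit quaternion [x, y, z, w].
In Python, from plant import get_state, snapshot, finish_job, boxes_of, pinpoint gives the robot as it stands.
- The arm moves only by the shell command python3 -m creep 'ROWS' [FORCE]. ROWS is JSON, a list of rows, each an object with "hand": the finger opening in m, from 0 to 0.0881; "slide": the shift along the tool's x, y, z in m, a list of three; "turn": the turn about the tool's z in degrees. A call has 1 to 5 rows; each row shifts and turns the commanded pose from where the row before left it, along the tool's axes as they then stand; what a row does not reach is not made up. A row lasts 1/8 s, in which the tool goes at most 62.5 mm and 10.7 degrees, less where a joint would pass 70% of its speed; a pose out of reach is approached as far as the arm can. A call is refused whole if a number of a shift passes 0.0625 or a number of a turn 10.7, either way. A call with a gripper value outside its range is refused whole. The fingers move at their own pace and stop on an object; FORCE is the grip in N (left out, the last holds). Time passes only in rows, so rows that do not move let the fingers close. It gives the time, the measured TCP pose, the force and the opening at its end, in the units of the state.
- get_state(): the state, without advancing time (a new reading comes with each control period).
- snapshot(name): name is "scene" or "top" or "wrist"; returns a dict with "frame" (384x512x3 uint8, red, green, blue), "depth" (384x512 float32, m along the optical axis (not along the pixel's ray), 0 where there is no reading), "mtx" (3x3 intrinsics, pixels), "camera_from_world" (4x4, takes a point from world to camera coordinates). Camera axes: x right, y down, z forward; pixel columns grow to the right and rows downward; lengths in m; the calibration is good to about 2 mm. A picture is of the moment at which its call begins.
- finish_job(): hands the job in, once; it reports no verdict.
Trained networks look in a picture, given as the dict that the camera call returned (one of the last four; its "shot" number tells which), for a name from the list of things; names that differ only in an ending like _2 or _b are one class to them, and where a whole thing is asked for, a point or a joint stands for the part that bears it (a point fixed in the world has none). Each returns a list of dicts, best first, with "conf" (0 to 1); they miss things now and then, are a little off and sometimes report something else, mostly with a low value. They report only what shows in the picture. A call takes as long as a camera call. They do not tell look-alikes from the thing itself.
- boxes_of(target, picture): "uv" ([column, row] in pixels, amid what is visible of it).
- pinpoint(target, picture): "uv" ([column, row] in pixels: a listed point, or the origin of a listed thing).
The state is a dict: "clock": time; "q": joint angles; "qd": joint speeds; "joint_torque": joint torques, N m; "tool_pos": TCP position; "eef_rot": TCP orientation; "contact_force": force on the tool from outside, world axes, zero at the start; "moment": the same for the moment, N m; "opening": opening from 0.0 (shut) to 1.0 (fully open).
Only numpy, scipy, OpenCV 4.12 (cv2) and the standard library are available. Lean on these libraries where they do the work, as an engineer would, in place of code of your own. Each camera call takes 0.05 s, during which the arm holds its last target.

### The job

Set the yellow-topped relay on the dock's apron, brass blades towards the yellow flap, then use the orange-handled pusher to push it through the flap and on, until you feel it bear firmly but gently on the sprung contact plate deep inside. Draw the pusher out so that the flap swings shut behind the relay, and stand the pusher back on its green mat. Leave the red-topped relay and the other things alone.

Things in the scene. Friction and masses are not known exactly. Their poses are not given: they have to be found in the camera images.
- dock: fixed relay test dock. Origin: middle of its mouth at bench level; x points into the dock (the way to push), z up. Steel floor 8 mm thick from x=-140 to 245 mm: an open apron before the mouth (x<0), a clear tunnel behind it (x>0), 62 mm wide inside, walls 8 mm thick, clear roof 70 to 74 mm above the bench. The gripper cannot follow the relay inside; the pusher can
- apron (a point): middle of the apron's floor, 8 mm above the bench, at dock x=-70 mm. The apron is 140 mm long between two yellow rails 62 mm apart inside, 8 mm wide, tops 18 mm above the bench
- portal (a point): top of the blue portal at the mouth, 80 mm above the bench, dock x=6 mm. The portal is 98 mm wide, 12 mm deep; its lintel is 68 to 80 mm above the bench, its side posts carry pins up to 88 mm
- contact_block: grey housing 70 x 120 x 115 mm closing the far end of the tunnel, fixed on the dock. Origin: middle of its near face at bench level, at dock x=245 mm; axes as the dock's. It carries, inside the tunnel, a sprung copper contact plate that faces the relay. How deep the plate stands differs each time and is not measured: its face is somewhere from dock x=160 to 195 mm
- plate_spring (a point): point on the contact block, 30 mm above its origin (not the plate). The plate gives 1.2 N per mm, up to 16 mm, then is solid. The relay is home when it presses the plate with more than 5 N for a moment; over 30 N damages it. Sliding friction of the relay adds some 1 to 4 N and the flap about 1 N to what is felt while pushing
- flap (a joint): yellow sheet flap just inside the portal on a level hinge along its top (dock x=12 mm, 63 mm above the bench), 56 mm wide, reaching 51 mm down. 0 rad = hanging shut, grows to 1.5 as its lower edge swings inwards, away from the apron; it cannot swing outwards. A light spring (about 0.5 N at the edge when shut, 1.7 N when wide open) shuts it
- flap_edge (a point): middle of the flap's free lower edge
- relay: the relay to load: black case 84 x 46 x 42 mm with a yellow top, three brass blades standing 12 mm out of its +x end; 96 mm long in all, about 0.3 kg. Origin: underside, in the middle of the 96 mm length; x towards the blades, z up. Case ends at x=-48 and +36 mm, blade tips at x=+48 mm
- relay_blades (a point): tip of the relay's middle blade, 48 mm ahead of its origin, 18 mm up
- pusher: loose pusher, about 0.25 kg: a steel foot 44 x 50 x 12 mm (x, y, z), an upright orange handle 36 mm (x) by 26 mm (y) up to 95 mm high, and a level white bar 20 mm wide, from 1 to 35 mm above the underside, ahead of the handle. Origin: underside of the foot below the handle's axis; x along the bar to its nose at x=164 mm, z up. The foot fits between the apron rails
- pusher_nose (a point): middle of the front end of the pusher's bar, 164 mm ahead of the handle axis, 18 mm up
- mat: fixed green mat 230 x 90 x 4 mm, origin at the centre of its underside, x along its length. The pusher starts on it with its handle axis 75 mm behind the centre, bar along +x, so that the middle of the pusher lies over the mat's centre
- spare: red-topped relay, otherwise the same as the relay; leave alone
- meter: yellow multimeter 170 x 85 x 36 mm, origin under its centre; leave alone
- spray: spray can, 54 mm across, 160 mm tall, origin under its centre; leave alone
- driver: screwdriver 190 mm long, lying on the bench; leave alone
- coil: copper coil spool, 60 mm across, 50 mm tall, origin under its centre; leave alone
- parts_tray: blue divided tray 160 x 110 x 40 mm, origin under its centre; leave alone
Mind the look-alikes: they are no part of the job. Of the things that look like the pusher, take the one that is farthest from the robot's base at the start.

How it is judged:
On the way, in this order (a step that is already met when the one before it is completed fails the run):
1. the relay rests upright on the apron, released, blades towards the flap (x of relay in the frame of dock between -0.14 and -0.005 m and y of relay in the frame of dock between -0.02 and 0.02 m and z of relay in the frame of dock below 0.013 m and angle between relay's own z axis and vertical below 0.1 rad and contact force between relay and the fingers below 0.1 N and x of relay_blades in the frame of dock above -0.1 m), for 0.1 s.
2. the relay, flat on the dock's floor, is half way through the opened flap (x of relay in the frame of dock above 0 m and z of relay in the frame of dock below 0.016 m and x of relay_blades in the frame of dock above 0.04 m and value of joint flap above 0.8 rad), for 0.05 s.
3. the pusher bears on the relay and the relay presses on the contact plate with more than 5 N (contact force between relay and contact_block above 5 N and contact force between pusher and relay above 3 N), for 0.1 s.
At the end, for the whole second after the job is handed in: The relay stands upright and still in the dock behind the flap, blade tips over 145 mm in; the flap is shut (under 0.08 rad); the pusher stands upright and still on the green mat, either way round, handle at most 10 mm and nose 35 mm past its ends, nose 10 mm past its sides (x of relay in the frame of dock above 0.1 m and x of relay_blades in the frame of dock above 0.145 m and angle between relay's own z axis and vertical below 0.1 rad and linear speed of each of relay, pusher below 0.02 m/s and value of joint flap below 0.08 rad and z of pusher in the frame of mat below 0.008 m and angle between pusher's own z axis and vertical below 0.08 rad and x of pusher_nose in the frame of mat between -0.15 and 0.15 m and y of pusher_nose in the frame of mat between -0.055 and 0.055 m and x of pusher in the frame of mat between -0.125 and 0.125 m and y of pusher in the frame of mat between -0.045 and 0.045 m); the robot touches nothing.
It fails at once if the contact plate is pressed with more than 30 N (contact force between relay and contact_block above 30 N).
It fails at once if a bystander is moved more than 20 mm (distance of any of spare, meter, spray, driver, coil, parts_tray from where it was at the start of the episode above 0.02 m).
It also fails if it takes over 61 s, if anything falls off the work surface, if the arm or the gripper's body presses on something with over 40 N, if the wrist force passes 120 N, or if a joint passes its speed limit or range.

## Working session

There is one attempt and no reset: what is moved stays moved. The work goes in short steps, Python scripts to look and compute and a shell command to move; the robot and the scene stay as the last step left them, time stands still between calls to the robot, and variables do not carry over. Pictures are saved under pics/ and viewed, and the job is handed in when it is done.

```bash
ls; mkdir -p pics; python3 - <<'E'
from plant import *
import cv2, numpy as np
s=get_state(); print({k:np.round(v,3) for k,v in s.items()})
for n in ["scene","top"]:
    p=snapshot(n); cv2.imwrite(f"pics/{n}0.png",p["frame"][:,:,::-1])
    print(n,p["mtx"].tolist(),np.round(p["camera_from_world"],3).tolist())
    for t in ["dock","apron","portal","contact_block","relay","relay_blades","pusher","pusher_nose","mat","spare"]:
        print(t,[(np.round(d["uv"],1).tolist(),round(d["conf"],2)) for d in pinpoint(t,p)][:5])
E
```

```text
pics
{'clock': np.float64(0.0), 'q': array([-1.236,  0.69 , -0.195,  1.566,  0.157,  0.902, -0.215]), 'qd': array([ 0.002, -0.   ,  0.001, -0.001,  0.   ,  0.   ,  0.   ]), 'joint_torque': array([-0.0000e+00, -5.2757e+01, -1.2680e+00, -1.5343e+01, -5.3000e-02,
        7.0000e-03,  0.0000e+00]), 'tool_pos': array([0.185, 0.596, 0.246]), 'eef_rot': array([ 0.805,  0.593, -0.001,  0.001]), 'contact_force': array([ 0.362, -0.136, -0.302]), 'moment': array([-0.014, -0.029,  0.018]), 'opening': np.float64(0.999)}
scene [[389.2009932856771, 0.0, 255.04067969973684], [0.0, 389.2009932856771, 194.4613326805672], [0.0, 0.0, 1.0]] [[-0.823, 0.569, -0.01, 0.418], [0.375, 0.529, -0.761, -0.124], [-0.427, -0.63, -0.649, 1.381], [0.0, 0.0, 0.0, 1.0]]
dock [([250.3, 252.2], 0.91), ([320.9, 212.8], 0.39)]
apron [([241.0, 236.4], 0.79)]
portal [([257.7, 231.3], 0.74)]
contact_block [([317.8, 314.7], 0.89), ([320.2, 214.5], 0.51)]
relay [([248.1, 182.5], 0.92)]
relay_blades [([256.7, 184.2], 0.85)]
pusher [([255.1, 135.7], 0.93), ([178.1, 171.4], 0.61)]
pusher_nose [([190.5, 196.2], 0.89), ([291.1, 145.8], 0.58), ([168.9, 233.8], 0.5)]
mat []
spare [([212.9, 157.5], 0.92), ([247.6, 177.5], 0.25)]
top [[418.7526998662746, 0.0, 261.8231953439312], [0.0, 418.7526998662746, 194.01110866302804], [0.0, 0.0, 1.0]] [[0.001, -1.0, -0.012, -0.001], [-0.995, 0.001, -0.104, 0.518], [0.104, 0.012, -0.995, 1.187], [0.0, 0.0, 0.0, 1.0]]
dock [([223.7, 170.8], 0.89)]
apron [([245.6, 169.9], 0.8)]
portal [([221.9, 168.4], 0.85), ([349.5, 166.5], 0.46)]
contact_block [([140.5, 174.8], 0.69), ([223.8, 172.7], 0.36)]
relay [([307.7, 224.6], 0.81)]
relay_blades [([296.1, 229.4], 0.69)]
pusher [([374.5, 167.4], 0.75), ([392.7, 295.5], 0.7), ([137.6, 169.4], 0.3)]
pusher_nose [([321.2, 156.9], 0.9), ([341.4, 305.5], 0.87)]
mat [([349.3, 168.7], 0.72)]
spare [([384.8, 222.8], 0.97), ([320.3, 156.1], 0.7)]
```

```bash
python3 - <<'E'
import cv2
for n in ["scene","top"]:
    im=cv2.imread(f"pics/{n}0.png"); cv2.imwrite(f"pics/{n}0b.png",cv2.resize(im,None,fx=1.55,fy=1.55,interpolation=cv2.INTER_CUBIC))
E
```

```text
(no output)
```

View pics/scene0b.png

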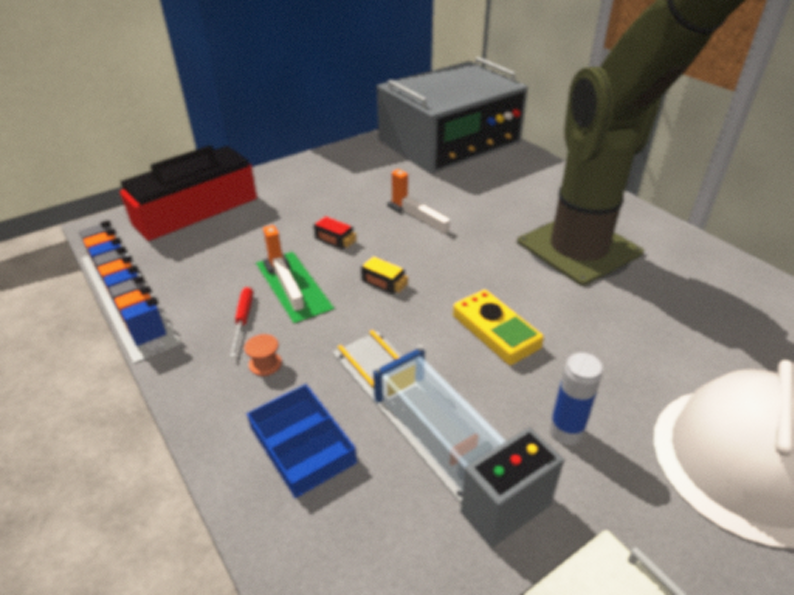

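View pics/top0b.png

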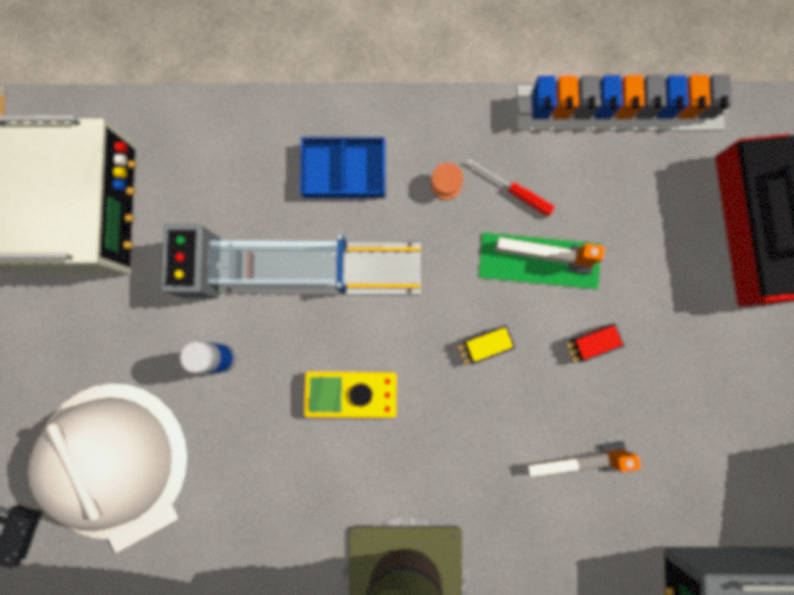

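The pusher candidates in the top picture (512 px frame) are the one on the green mat, handle about (382,163), and one on the bare bench near the robot, handle about (403,297). The one on the mat is farther from the base and fits "starts on the mat". I'll measure it and confirm with a crop.

```bash
cat > h.py <<'E'
from plant import *
import cv2, numpy as np
np.set_printoptions(suppress=True,precision=4)
def ray(p,uv):
    T=p["camera_from_world"];R=T[:3,:3];c=-R.T@T[:3,3]
    d=R.T@np.array([(uv[0]-p["mtx"][0,2])/p["mtx"][0,0],(uv[1]-p["mtx"][1,2])/p["mtx"][1,1],1.]);return c,d
def at_z(p,uv,z):
    c,d=ray(p,uv);return c+d*(z-c[2])/d[2]
def cloud(p):
    H,W=p["depth"].shape;u,v=np.meshgrid(np.arange(W),np.arange(H));Z=p["depth"]
    K=p["mtx"];X=np.stack([(u-K[0,2])/K[0,0]*Z,(v-K[1,2])/K[1,1]*Z,Z],-1)
    T=p["camera_from_world"];return (X-T[:3,3])@T[:3,:3]
def hsv(p): return cv2.cvtColor(p["frame"],cv2.COLOR_RGB2HSV)
def rect(P):
    (c,s,a)=cv2.minAreaRect(P[:,:2].astype(np.float32)*1000); b=cv2.boxPoints((c,s,a))
    e=[b[1]-b[0],b[2]-b[1]]; e=max(e,key=np.linalg.norm)
    return np.array(c)/1000, sorted(s), np.degrees(np.arctan2(e[1],e[0]))%180
def comps(m,minpx=20):
    n,l,st,ce=cv2.connectedComponentsWithStats(m.astype(np.uint8))
    return [(l==i,st[i],ce[i]) for i in range(1,n) if st[i][4]>=minpx]
def yaw(s):
    x,y,z,w=s["eef_rot"];return np.degrees(np.arctan2(2*(x*y+z*w),1-2*(y*y+z*z)))
E
python3 - <<'E'
from h import *
p=snapshot("top");C=cloud(p);h=hsv(p)
print("bench z",np.median(C[250:270,200:300,2]))
def show(name,m,mn=20):
    for mm,st,ce in comps(m,mn):
        P=C[mm];P=P[np.isfinite(P).all(1)]
        print(name,st.tolist(),ce.round(1),"n",len(P),"med",np.median(P,0),"zr",np.percentile(P[:,2],[5,95]),rect(P))
H,S,V=[h[...,i].astype(int) for i in range(3)]
sat=(S>110)
show("yellow",(H>20)&(H<34)&sat&(V>90))
show("orange",(H>5)&(H<18)&sat&(V>90),15)
show("green",(H>45)&(H<85)&sat,50)
show("blue",(H>100)&(H<125)&sat,20)
big=cv2.resize(p["frame"][100:320,100:440,::-1],None,fx=2.3,fy=2.3,interpolation=cv2.INTER_CUBIC);cv2.imwrite("pics/crop1.png",big)
E
```

```text
bench z 0.03354390123707544
yellow [72, 107, 10, 8, 64] [ 76.7 110.5] n 64 med [0.7484 0.5232 0.0927] zr [0.0508 0.0982] (array([0.7529, 0.5216]), [17.795801162719727, 30.5394287109375], np.float32(177.26698))
yellow [224, 159, 47, 3, 110] [246.3 160.3] n 110 med [0.6193 0.049  0.0179] zr [0.0083 0.0223] (array([ 0.5366, -0.0028]), [119.23648071289062, 264.4103088378906], np.float32(29.409006))
yellow [112, 174, 7, 6, 37] [115.1 176.5] n 37 med [0.5564 0.3927 0.121 ] zr [0.1172 0.1261] (array([0.5559, 0.3941]), [14.853363990783691, 18.508525848388672], np.float32(91.99792))
yellow [224, 183, 47, 3, 121] [248.1 183.9] n 121 med [0.5486 0.0397 0.0175] zr [0.0139 0.021 ] (array([0.5042, 0.0071]), [104.87625122070312, 203.12017822265625], np.float32(38.85696))
yellow [300, 211, 31, 23, 447] [315.2 221.9] n 447 med [ 0.4365 -0.152   0.0416] zr [0.0361 0.0454] (array([ 0.4382, -0.1557]), [44.24193572998047, 89.40577697753906], np.float32(110.4291))
yellow [196, 239, 60, 31, 1200] [229.9 254.2] n 1200 med [0.346  0.0835 0.0358] zr [0.03   0.0414] (array([0.3465, 0.0851]), [87.34369659423828
[... 2715 characters left out ...]
20.5 107.8] n 2087 med [0.7819 0.1214 0.0052] zr [0.0001 0.0399] (array([0.6093, 0.0989]), [169.9757843017578, 460.754638671875], np.float32(7.597546))
blue [70, 115, 12, 10, 80] [ 75.8 119. ] n 80 med [0.723  0.5266 0.0924] zr [0.0495 0.1052] (array([0.7289, 0.5231]), [17.162145614624023, 33.215965270996094], np.float32(0.54031754))
blue [218, 155, 5, 27, 87] [219.2 166.8] n 87 med [0.591  0.118  0.0794] zr [0.0742 0.0844] (array([0.5874, 0.1173]), [8.701183319091797, 76.51700592041016], np.float32(0.8152432))
blue [138, 223, 12, 17, 122] [144.3 231. ] n 122 med [0.4102 0.3229 0.0752] zr [0.039  0.1057] (array([0.4113, 0.3258]), [14.309414863586426, 45.5361213684082], np.float32(2.4899433))
```

View pics/crop1.png

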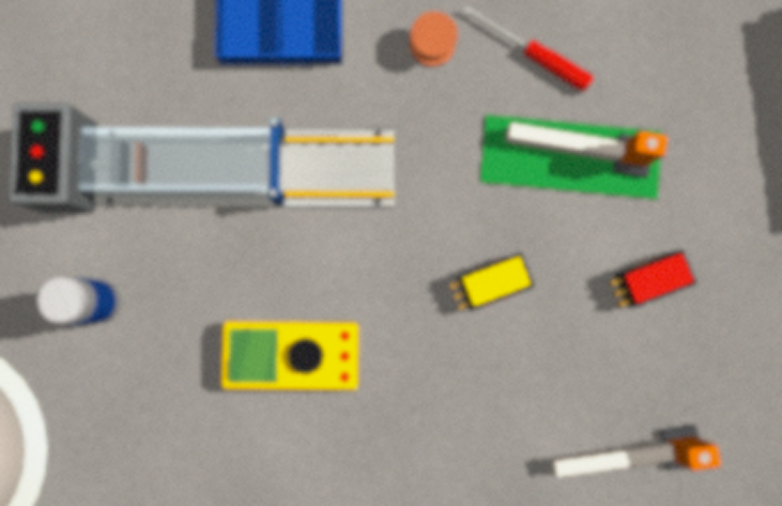

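The crop shows the target pusher on the green mat: handle at crop (645,145), white bar to (510,130). The other orange handle at (700,455) lies on bare bench near the base, so it is the look-alike. Next I'll get precise poses using the known heights.

```bash
python3 - <<'E'
from h import *
for rep in range(2):
    p=snapshot("top");h=hsv(p)
    H,S,V=[h[...,i].astype(int) for i in range(3)]
    def proj(m,z): 
        v,u=np.nonzero(m); return np.array([at_z(p,(a,b),z) for a,b in zip(u,v)])
    def roi(m,x0,y0,x1,y1):
        o=np.zeros_like(m);o[y0:y1,x0:x1]=m[y0:y1,x0:x1];return o
    Y=(H>20)&(H<34)&(S>110)&(V>90)
    P=proj(roi(Y,295,205,335,240),.042);print("relay top",P.mean(0)[:2],rect(P))
    rl=[]
    for r in [(222,157,275,166),(222,180,275,190)]:
        P=proj(roi(Y,*r),.018); f=np.polyfit(P[:,1],P[:,0],1); rl.append(f); print("rail yrange",P[:,1].min(),P[:,1].max(),"x at y=.05",np.polyval(f,.05),"slope deg",np.degrees(np.arctan(f[0])))
    P=proj(roi((H>100)&(H<125)&(S>110),210,150,230,190),.080);print("portal",rect(P),P.mean(0))
    G=(H>45)&(H<85)&(S>100); P=proj(roi(G,300,140,400,195),.004);print("mat",rect(P))
    O=(H>5)&(H<18)&(S>110)&(V>90);P=proj(roi(O,360,150,400,180),.095);print("handle",rect(P))
    W=(S<40)&(V>190);P=proj(roi(W,312,145,375,175),.035);print("bar",len(P),rect(P), P.min(0),P.max(0))
    for t,z in [("apron",.008),("portal",.08),("contact_block",0),("relay",0),("relay_blades",.018),("pusher",.004),("pusher_nose",.022),("mat",0),("dock",0)]:
        print(t,[(at_z(p,d["uv"],z)[:2].round(3).tolist(),round(d["conf"],2)) for d in pinpoint(t,p)][:3])
p2=snapshot("scene")
for t,z in [("apron",.008),("portal",.08),("contact_block",0),("relay",0),("relay_blades",.018),("pusher",.004),("pusher_nose",.022),("mat",0),("dock",0)]:
        print("S",t,[(at_z(p2,d["uv"],z)[:2].round(3).tolist(),round(d["conf"],2)) for d in pinpoint(t,p2)][:3])
E
```

```text
relay top [ 0.4369 -0.1525] (array([ 0.4368, -0.1524]), [43.9368896484375, 82.7206802368164], np.float32(110.50083))
rail yrange -0.02468842751063039 0.11090349848241034 x at y=.05 0.6188429517537335 slope deg 0.5396140057655592
rail yrange -0.02458761486358197 0.11022083324507957 x at y=.05 0.5490608661452726 slope deg 0.6509239991482051
portal (array([0.5773, 0.1153]), [11.218002319335938, 90.3353271484375], np.float32(0.60071427)) [0.5852 0.1173 0.08  ]
mat (array([ 0.5985, -0.2556]), [87.63825225830078, 227.3325958251953], np.float32(84.37936))
handle (array([ 0.5933, -0.3257]), [39.45464324951172, 50.692440032958984], np.float32(82.618675))
bar 246 (array([ 0.616 , -0.2393]), [18.171314239501953, 131.78561401367188], np.float32(79.85977)) [ 0.6043 -0.3051  0.035 ] [ 0.6338 -0.1753  0.035 ]
apron [([0.593, 0.047], 0.92)]
portal [([0.578, 0.113], 0.89), ([0.344, 0.096], 0.28)]
contact_block [([0.578, 0.35], 0.81)]
relay [([0.43, -0.143], 0.59), ([0.434, -0.359], 0.15)]
relay_blades [([0.413, -0.105], 0.76), ([0.578, 0.115], 0.66)]
pusher [([0.23, -0.39], 0.87), ([0.593, -0.334], 0
[... 1132 characters left out ...]
es [([0.409, -0.102], 0.72)]
pusher [([0.604, -0.325], 0.87), ([0.409, 0.356], 0.68), ([0.23, -0.385], 0.59)]
pusher_nose [([0.214, -0.219], 0.93), ([0.623, -0.173], 0.9)]
mat [([0.609, -0.267], 0.65)]
dock [([0.579, 0.119], 0.98)]
S apron [([0.587, 0.042], 0.62)]
S portal [([0.588, 0.127], 0.9)]
S contact_block [([0.585, 0.355], 0.88), ([0.591, 0.042], 0.51)]
S relay []
S relay_blades [([0.414, -0.104], 0.75), ([0.462, -0.335], 0.19)]
S pusher [([0.238, -0.366], 0.79), ([0.598, -0.35], 0.63), ([0.584, 0.041], 0.37)]
S pusher_nose [([0.636, -0.167], 0.64), ([0.216, -0.207], 0.63)]
S mat [([0.585, -0.254], 0.64)]
S dock [([0.423, -0.157], 0.66), ([0.589, 0.114], 0.58), ([0.533, 0.041], 0.54)]
```

```bash
cat >> h.py <<'E'
def plan(x,y,z,psi=None):
    """print shift in tool axes at present yaw, and turn needed"""
    s=get_state();ps=yaw(s);a=np.radians(ps)
    d=np.array([x,y,z])-s["tool_pos"]
    sl=np.array([d[0]*np.cos(a)+d[1]*np.sin(a), d[0]*np.sin(a)-d[1]*np.cos(a), -d[2]])
    t=0 if psi is None else (ps-psi+90)%180-90
    print("t",round(float(s["clock"]),2),"pos",s["tool_pos"],"yaw",round(ps,2),"F",s["contact_force"],"open",round(float(s["opening"]),3))
    print("slide total mm",(sl*1000).round(1),"turn",round(t,1),"rows",int(np.ceil(max(np.abs(sl).max()/.0625,abs(t)/10.7))))
E
python3 -m creep '[{"hand":0.07,"slide":[0,0,0],"turn":10.46},{"hand":0.07,"slide":[0,0,0],"turn":10.46},{"hand":0.07,"slide":[0,0,0],"turn":10.46},{"hand":0.07,"slide":[0,0,0],"turn":10.46},{"hand":0.07,"slide":[0,0,0],"turn":10.46}]' 30
python3 -c "
from h import *
plan(.45,.30,.25,20.5);plan(.4367,-.152,.25,20.5)"
```

```text
clock: 3.28
tool_pos: [0.185, 0.597, 0.2468]
eef_rot: [0.985, 0.175, -0.0, -0.0]
contact_force: [-0.2, -0.2, -0.1]
opening: 0.798
t 3.27 pos [0.185  0.597  0.2468] yaw 20.13 F [-0.1544 -0.2025 -0.0786] open 0.798
slide total mm [146.6 370.1  -3.2] turn -0.4 rows 6
t 3.27 pos [0.185  0.597  0.2468] yaw 20.13 F [-0.1544 -0.2025 -0.0786] open 0.798
slide total mm [-21.5 789.9  -3.2] turn -0.4 rows 13
```

```bash
python3 -m creep '[{"hand":0.07,"slide":[0.021,0.053,0],"turn":0},{"hand":0.07,"slide":[0.021,0.053,0],"turn":0},{"hand":0.07,"slide":[0.021,0.053,0],"turn":0},{"hand":0.07,"slide":[0.021,0.053,0],"turn":0},{"hand":0.07,"slide":[0.021,0.053,0],"turn":0}]'
python3 -m creep '[{"hand":0.07,"slide":[0.021,0.053,0],"turn":0},{"hand":0.07,"slide":[0.021,0.053,0],"turn":0},{"hand":0.07,"slide":[-0.021,0.052,0],"turn":0},{"hand":0.07,"slide":[-0.021,0.052,0],"turn":0},{"hand":0.07,"slide":[-0.021,0.052,0],"turn":0}]'
python3 -c "
from h import *
plan(.4367,-.152,.2,20.5)"
```

```text
clock: 3.9
tool_pos: [0.3773, 0.3842, 0.247]
eef_rot: [0.984, 0.178, 0.0, -0.0]
contact_force: [0.5, 0.4, -0.3]
opening: 0.793
clock: 4.53
tool_pos: [0.4482, 0.1309, 0.2469]
eef_rot: [0.984, 0.178, 0.0, -0.0]
contact_force: [0.6, -0.1, 0.2]
opening: 0.796
t 4.53 pos [0.4482 0.1309 0.2469] yaw 20.47 F [ 0.6356 -0.1368  0.1715] open 0.796
slide total mm [-109.7  261.    46.9] turn -0.0 rows 5
```

```bash
python3 -m creep '[{"hand":0.07,"slide":[-0.022,0.052,0.01],"turn":0},{"hand":0.07,"slide":[-0.022,0.052,0.01],"turn":0},{"hand":0.07,"slide":[-0.022,0.052,0.01],"turn":0},{"hand":0.07,"slide":[-0.022,0.052,0.01],"turn":0},{"hand":0.07,"slide":[-0.022,0.050,0.01],"turn":0}]'
python3 - <<'E'
from h import *
plan(.4367,-.152,.1,20.5)
p=snapshot("wrist");cv2.imwrite("pics/w1.png",cv2.resize(p["frame"][:,:,::-1],None,fx=1.5,fy=1.5))
h=hsv(p);H,S,V=[h[...,i].astype(int) for i in range(3)]
for m,st,ce in comps((H>20)&(H<34)&(S>110)&(V>90),200):
    v,u=np.nonzero(m);P=np.array([at_z(p,(a,b),.042) for a,b in zip(u,v)])
    print(st.tolist(),P.mean(0),rect(P))
E
```

```text
clock: 5.15
tool_pos: [0.4355, -0.1494, 0.1966]
eef_rot: [0.984, 0.178, 0.001, 0.0]
contact_force: [1.0, -0.1, -0.5]
opening: 0.794
t 5.15 pos [ 0.4355 -0.1494  0.1966] yaw 20.47 F [ 0.9955 -0.124  -0.5102] open 0.794
slide total mm [ 0.2  2.8 96.6] turn -0.0 rows 2
[416, 0, 52, 92, 606] [0.5366 0.0088 0.042 ] (array([0.5365, 0.0078]), [5.126874923706055, 74.02373504638672], np.float32(89.76435))
[480, 63, 32, 56, 318] [ 0.6008 -0.0071  0.042 ] (array([ 0.6009, -0.0061]), [5.213872909545898, 47.44593048095703], np.float32(89.688805))
[236, 141, 42, 78, 3172] [ 0.435  -0.1514  0.042 ] (array([ 0.4355, -0.1528]), [38.04733657836914, 74.87937927246094], np.float32(110.49927))
```

View pics/w1.png

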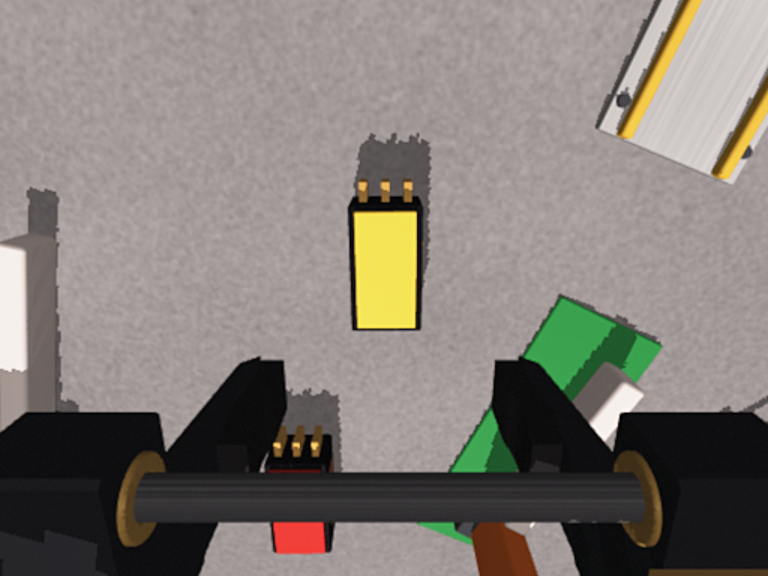

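The wrist view shows the yellow relay centred between the jaws at (386,270), blades at (385,190). Its centre is (0.435,-0.152), which agrees with the top view. Descending and gripping.

```bash
python3 -m creep '[{"hand":0.07,"slide":[0,0.0025,0.05],"turn":0},{"hand":0.07,"slide":[0,0,0.05],"turn":0},{"hand":0.07,"slide":[0,0,0.05],"turn":0},{"hand":0.07,"slide":[0,0,0.022],"turn":0},{"hand":0.07,"slide":[0,0,0],"turn":0}]'
python3 -m creep '[{"hand":0.03,"slide":[0,0,0],"turn":0},{"hand":0.03,"slide":[0,0,0],"turn":0},{"hand":0.03,"slide":[0,0,0],"turn":0},{"hand":0.03,"slide":[0,0,0],"turn":0}]' 30
python3 -c "
from h import *
plan(.4367,-.152,.024,20.5)"
```

```text
clock: 5.82
tool_pos: [0.4374, -0.15, 0.0247]
eef_rot: [0.984, 0.178, -0.002, -0.001]
contact_force: [0.1, -0.0, -0.1]
opening: 0.796
clock: 6.32
tool_pos: [0.4365, -0.151, 0.027]
eef_rot: [0.984, 0.177, -0.002, -0.0]
contact_force: [-3.2, -0.7, 7.1]
opening: 0.518
t 6.33 pos [ 0.4365 -0.151   0.027 ] yaw 20.4 F [-3.1844 -0.7244  7.089 ] open 0.518
slide total mm [-0.2  1.   3. ] turn -0.1 rows 1
```

```bash
python3 -m creep '[{"hand":0.03,"slide":[0,0,-0.03],"turn":0},{"hand":0.03,"slide":[0,0,-0.05],"turn":0},{"hand":0.03,"slide":[0,0,0],"turn":10.5},{"hand":0.03,"slide":[0,0,0],"turn":10.5},{"hand":0.03,"slide":[0,0,0],"turn":0}]'
python3 -c "
from h import *
plan(.5839,.036,.1,-.55)"
```

```text
clock: 6.95
tool_pos: [0.4382, -0.1504, 0.1063]
eef_rot: [1.0, -0.004, -0.001, -0.0]
contact_force: [-0.9, -0.9, -2.7]
opening: 0.52
t 6.95 pos [ 0.4382 -0.1504  0.1063] yaw -0.42 F [-0.9343 -0.9074 -2.7077] open 0.52
slide total mm [ 144.3 -187.5    6.3] turn 0.1 rows 3
```

```bash
python3 -m creep '[{"hand":0.03,"slide":[0.036,-0.047,0],"turn":0},{"hand":0.03,"slide":[0.036,-0.047,0],"turn":0},{"hand":0.03,"slide":[0.036,-0.047,0],"turn":0},{"hand":0.03,"slide":[0.036,-0.0465,0],"turn":0},{"hand":0.03,"slide":[0,0,0],"turn":0}]'
python3 - <<'E'
from h import *
plan(.5839,.036,.035,-.55)
p=snapshot("wrist");cv2.imwrite("pics/w2.png",cv2.resize(p["frame"][:,:,::-1],None,fx=1.5,fy=1.5))
h=hsv(p);H,S,V=[h[...,i].astype(int) for i in range(3)]
for m,st,ce in comps((H>20)&(H<34)&(S>110)&(V>90),100):
    v,u=np.nonzero(m);P=np.array([at_z(p,(a,b),.018) for a,b in zip(u,v)])
    print(st.tolist(),P.mean(0),rect(P),P.min(0),P.max(0))
p=snapshot("top");cv2.imwrite("pics/t2.png",cv2.resize(p["frame"][100:250,150:350,::-1],None,fx=3.5,fy=3.5))
E
```

```text
clock: 7.58
tool_pos: [0.5867, 0.0429, 0.1055]
eef_rot: [1.0, 0.002, 0.001, -0.003]
contact_force: [-0.8, -0.4, -3.5]
opening: 0.519
t 7.58 pos [0.5867 0.0429 0.1055] yaw 0.18 F [-0.8024 -0.3682 -3.5228] open 0.519
slide total mm [-2.8  6.9 70.5] turn 0.7 rows 2
[198, 113, 12, 127, 633] [0.5476 0.0702 0.018 ] (array([0.5484, 0.0612]), [6.291217803955078, 93.76853942871094], np.float32(89.76422)) [0.5451 0.0143 0.018 ] [0.5515 0.1081 0.018 ]
[299, 114, 12, 67, 528] [0.6182 0.0875 0.018 ] (array([0.618 , 0.0846]), [6.152260780334473, 46.28364944458008], np.float32(89.50479)) [0.6151 0.0614 0.018 ] [0.6213 0.1077 0.018 ]
[0, 198, 6, 30, 109] [0.3959 0.0334 0.018 ] (array([0.3969, 0.035 ]), [3.629349946975708, 23.823368072509766], np.float32(76.26784)) [0.3923 0.0238 0.018 ] [0.3981 0.047  0.018 ]
[213, 206, 93, 109, 9543] [ 0.5873 -0.0037  0.018 ] (array([ 0.5872, -0.0065]), [68.7294921875, 95.68644714355469], np.float32(90.15284)) [ 0.5528 -0.0544  0.018 ] [0.6216 0.0415 0.018 ]
[219, 348, 80, 8, 557] [ 0.5878 -0.0928  0.018 ] (array([ 0.5873, -0.0934]), [7.619549751281738, 68.407958984375], np.float32(0.13854986)) [ 0.5531 -0.0971  0.018 ] [ 0.6216 -0.0895  0.018 ]
```

View pics/w2.png

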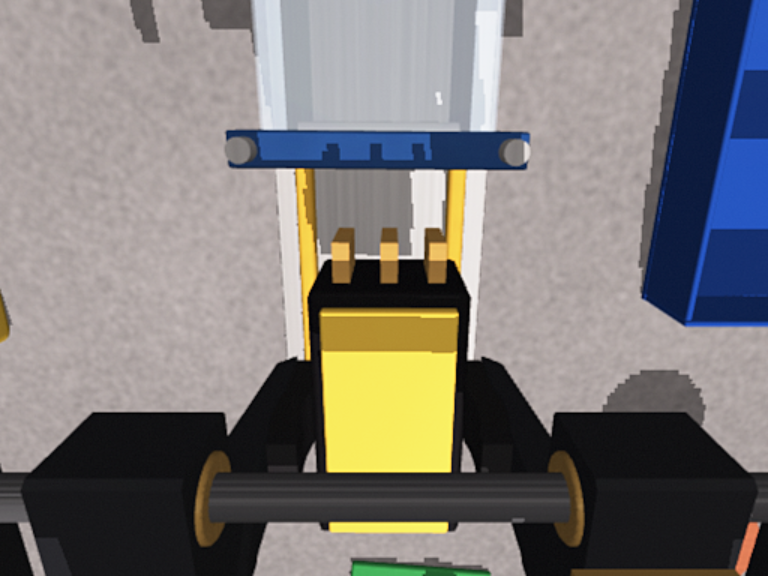

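View pics/t2.png

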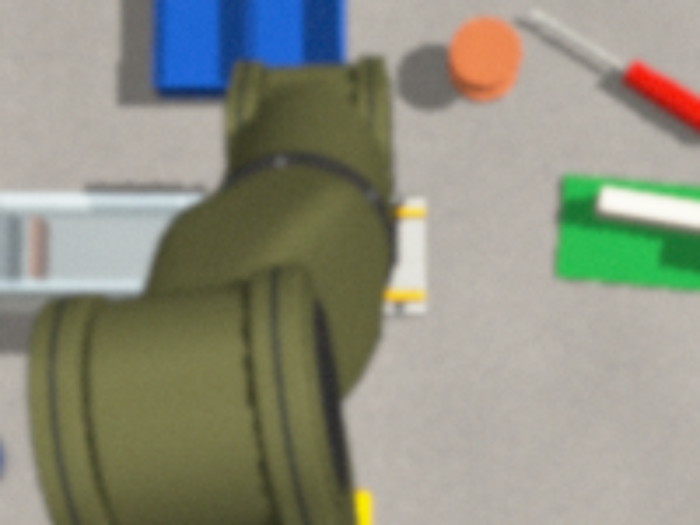

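The relay is held straight: blades at (390,255) point to the portal at (377,148), rails on both sides. Lowering it onto the apron.

```bash
python3 -m creep '[{"hand":0.03,"slide":[-0.003,0.008,0.02],"turn":0.7},{"hand":0.03,"slide":[0,0,0.03],"turn":0},{"hand":0.03,"slide":[0,0,0.014],"turn":0},{"hand":0.03,"slide":[0,0,0],"turn":0}]'
python3 -c "
from h import *
plan(.5837,.035,.035,-.55)"
```

```text
clock: 8.18
tool_pos: [0.5792, 0.0267, 0.0409]
eef_rot: [1.0, -0.011, -0.003, -0.0]
contact_force: [0.2, 0.2, -2.9]
opening: 0.522
t 8.18 pos [0.5792 0.0267 0.0409] yaw -1.26 F [ 0.1717  0.173  -2.9215] open 0.522
slide total mm [ 4.3 -8.4  5.9] turn -0.7 rows 1
```

```bash
python3 -m creep '[{"hand":0.03,"slide":[0.0025,-0.005,0],"turn":-0.5},{"hand":0.03,"slide":[0,0,0],"turn":0},{"hand":0.03,"slide":[0,0,0],"turn":0}]'
python3 -c "
from h import *
plan(.5837,.035,.035,-.55)"
```

```text
clock: 8.55
tool_pos: [0.5834, 0.0329, 0.0424]
eef_rot: [1.0, -0.006, -0.001, -0.001]
contact_force: [-0.0, 0.3, -3.3]
opening: 0.519
t 8.55 pos [0.5834 0.0329 0.0424] yaw -0.7 F [-0.002  0.274 -3.326] open 0.519
slide total mm [ 0.3 -2.1  7.4] turn -0.2 rows 1
```

```bash
python3 -m creep '[{"hand":0.03,"slide":[0,0,0.005],"turn":0},{"hand":0.03,"slide":[0,0,0.002],"turn":0},{"hand":0.03,"slide":[0,0,0],"turn":0}]'

```

```text
clock: 8.93
tool_pos: [0.5828, 0.0326, 0.035]
eef_rot: [1.0, -0.006, -0.002, -0.0]
contact_force: [-1.3, -0.5, 3.2]
opening: 0.519
```

```bash
python3 -m creep '[{"hand":0.065,"slide":[0,0,0],"turn":0},{"hand":0.065,"slide":[0,0,0],"turn":0},{"hand":0.065,"slide":[0,0,0],"turn":0},{"hand":0.065,"slide":[0,0,-0.04],"turn":0},{"hand":0.065,"slide":[0,0,-0.055],"turn":0}]'
python3 -m creep '[{"hand":0.055,"slide":[0,0.02,-0.06],"turn":0},{"hand":0.055,"slide":[0,0.062,0],"turn":0},{"hand":0.055,"slide":[0,0.062,0],"turn":0},{"hand":0.055,"slide":[0,0.062,0],"turn":0},{"hand":0.055,"slide":[0,0.062,0],"turn":0}]'
python3 - <<'E'
from h import *
plan(.592,-.329,.2,-10)
p=snapshot("top");cv2.imwrite("pics/t3.png",cv2.resize(p["frame"][100:250,150:350,::-1],None,fx=3.5,fy=3.5))
h=hsv(p);H,S,V=[h[...,i].astype(int) for i in range(3)]
m=(H>20)&(H<34)&(S>110)&(V>90)
for mm,st,ce in comps(m,60):
    v,u=np.nonzero(mm);P=np.array([at_z(p,(a,b),.05) for a,b in zip(u,v)]);print(st.tolist(),P.mean(0),rect(P))
E
```

```text
clock: 9.55
tool_pos: [0.5822, 0.0326, 0.1295]
eef_rot: [1.0, -0.006, -0.003, -0.0]
contact_force: [-0.2, 0.3, -0.1]
opening: 0.737
clock: 10.18
tool_pos: [0.5798, -0.2371, 0.1888]
eef_rot: [1.0, -0.006, -0.001, -0.001]
contact_force: [0.1, 0.1, -1.1]
opening: 0.625
t 10.18 pos [ 0.5798 -0.2371  0.1888] yaw -0.72 F [ 0.0507  0.0836 -1.0894] open 0.625
slide total mm [ 13.4  91.8 -11.2] turn 9.3 rows 2
[72, 107, 10, 8, 68] [0.7612 0.5392 0.05  ] (array([0.7611, 0.5401]), [20.987180709838867, 26.870243072509766], np.float32(89.821434))
[224, 159, 45, 20, 537] [0.5902 0.0349 0.05  ] (array([0.5897, 0.0455]), [53.505855560302734, 126.17877960205078], np.float32(87.482994))
[224, 183, 47, 3, 109] [0.5449 0.0362 0.05  ] (array([0.5443, 0.0413]), [5.751131534576416, 131.2650604248047], np.float32(89.942345))
[195, 239, 61, 31, 1210] [0.3459 0.0883 0.05  ] (array([0.3467, 0.1019]), [83.4028549194336, 167.9994354248047], np.float32(90.08677))
```

View pics/t3.png

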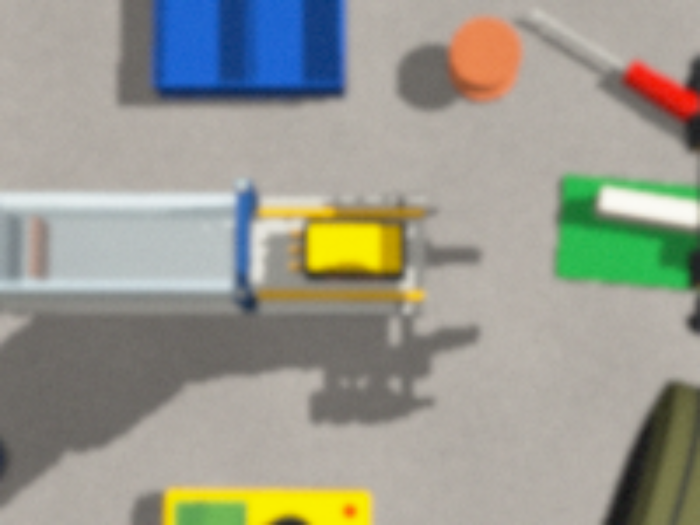

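The relay sits between the rails at (352,248), with its blades at (293,250) towards the blue portal. Now to the pusher.

```bash
python3 -m creep '[{"hand":0.055,"slide":[0.006,0.045,-0.006],"turn":0},{"hand":0.055,"slide":[0.006,0.045,-0.006],"turn":0},{"hand":0.055,"slide":[0,0,0],"turn":9.3},{"hand":0.055,"slide":[0,0,0],"turn":0}]'
python3 - <<'E'
from h import *
plan(.592,-.329,.2,-10)
p=snapshot("wrist");cv2.imwrite("pics/w3.png",cv2.resize(p["frame"][:,:,::-1],None,fx=1.5,fy=1.5))
h=hsv(p);H,S,V=[h[...,i].astype(int) for i in range(3)]
def rep(n,m,z):
  for mm,st,ce in comps(m,300):
    v,u=np.nonzero(mm);P=np.array([at_z(p,(a,b),z) for a,b in zip(u,v)]);print(n,st.tolist(),P.mean(0),rect(P),P.min(0)[:2],P.max(0)[:2])
rep("white",(S<30)&(V>180),.039);rep("green",(H>45)&(H<85)&(S>100),.004);rep("orange",(H>5)&(H<18)&(S>130)&(V>80),.099)
for t,z in [("pusher",.004),("pusher_nose",.022),("mat",0)]:
    print(t,[(np.round(d["uv"]),at_z(p,d["uv"],z)[:2].round(3).tolist(),round(d["conf"],2)) for d in pinpoint(t,p)][:3])
E
```

```text
clock: 10.72
tool_pos: [0.5907, -0.3253, 0.2003]
eef_rot: [0.996, -0.087, -0.002, -0.0]
contact_force: [0.1, 0.3, -1.2]
opening: 0.624
t 10.72 pos [ 0.5907 -0.3253  0.2003] yaw -9.97 F [ 0.0929  0.3037 -1.1605] open 0.624
slide total mm [1.9 3.4 0.3] turn 0.0 rows 1
white [259, 0, 23, 155, 2866] [ 0.6164 -0.2309  0.039 ] (array([ 0.6138, -0.2435]), [18.31892967224121, 126.02914428710938], np.float32(80.08033)) [ 0.6015 -0.3069] [ 0.6332 -0.1799]
white [104, 57, 112, 150, 4832] [ 0.5154 -0.2783  0.039 ] (array([ 0.5261, -0.2806]), [99.59696960449219, 120.1370849609375], np.float32(27.397078)) [ 0.4572 -0.3427] [ 0.5608 -0.2123]
white [397, 59, 115, 97, 3577] [ 0.7847 -0.2937  0.039 ] (array([ 0.7721, -0.2974]), [83.20658111572266, 103.88607788085938], np.float32(175.71422)) [ 0.7217 -0.3415] [ 0.8219 -0.2523]
white [356, 120, 48, 48, 603] [ 0.7023 -0.3097  0.039 ] (array([ 0.7014, -0.31  ]), [38.861717224121094, 39.734413146972656], np.float32(28.92738)) [ 0.6835 -0.3339] [ 0.726 -0.292]
white [40, 176, 41, 42, 389] [ 0.3978 -0.3093  0.039 ] (array([ 0.3994, -0.3092]), [33.21618270874
[... 789 characters left out ...]
0.3722] [ 0.6496 -0.1763]
orange [254, 160, 33, 65, 1709] [ 0.5989 -0.3232  0.099 ] (array([ 0.5995, -0.3233]), [24.783376693725586, 52.12205505371094], np.float32(79.78327)) [ 0.5831 -0.3505] [ 0.6127 -0.2959]
orange [77, 168, 39, 31, 376] [ 0.4694 -0.2925  0.099 ] (array([ 0.4688, -0.2923]), [8.946757316589355, 33.665775299072266], np.float32(20.614996)) [ 0.4526 -0.3022] [ 0.4856 -0.2827]
orange [125, 188, 34, 43, 401] [ 0.498  -0.3189  0.099 ] (array([ 0.4982, -0.3195]), [7.334628582000732, 38.044158935546875], np.float32(110.964836)) [ 0.4889 -0.3383] [ 0.5071 -0.3008]
pusher [(array([264., 169.]), [0.594, -0.328], 0.71)]
pusher_nose []
mat [(array([253., 100.]), [0.596, -0.257], 0.87)]
```

View pics/w3.png

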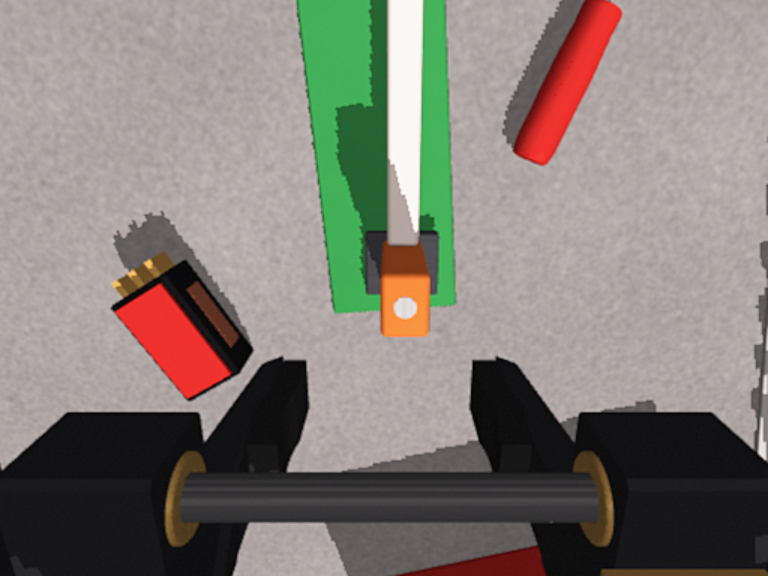

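```bash
python3 - <<'E'
from h import *
p=snapshot("wrist")
d=at_z(p,(404.5/1.5-.2,308/1.5-.2),.099);print(d)
plan(d[0],d[1],.053,-10)
E
```

```text
[ 0.5978 -0.3319  0.099 ]
t 10.97 pos [ 0.591  -0.3244  0.2005] yaw -9.88 F [ 0.9226 -0.4098 -0.5628] open 0.622
slide total mm [  8.    6.3 147.5] turn 0.1 rows 3
```

The target pusher's handle top with its dot is at (404,308), bar straight up the picture, lined up with the jaws apart from 8 mm sideways. Correcting that and descending.

```bash
python3 -m creep '[{"hand":0.055,"slide":[0.008,0.006,0.03],"turn":0},{"hand":0.055,"slide":[0,0,0],"turn":0}]'
python3 -c "
from h import *
plan(.5978,-.3319,.053,-10)"
```

```text
clock: 11.22
tool_pos: [0.5963, -0.3317, 0.1685]
eef_rot: [0.996, -0.087, -0.004, -0.001]
contact_force: [-0.2, 0.4, 0.3]
opening: 0.624
t 11.22 pos [ 0.5963 -0.3317  0.1685] yaw -9.97 F [-0.1697  0.4104  0.2574] open 0.624
slide total mm [  1.5  -0.1 115.5] turn 0.0 rows 2
```

```bash
python3 -m creep '[{"hand":0.055,"slide":[0.0015,0,0.04],"turn":0},{"hand":0.055,"slide":[0,0,0.04],"turn":0},{"hand":0.055,"slide":[0,0,0.035],"turn":0},{"hand":0.055,"slide":[0,0,0],"turn":0},{"hand":0.055,"slide":[0,0,0],"turn":0}]'
python3 -c "
from h import *
plan(.5978,-.3319,.053,-10)"
```

```text
clock: 11.85
tool_pos: [0.5999, -0.3333, 0.0575]
eef_rot: [0.996, -0.087, -0.0, 0.0]
contact_force: [0.5, -1.0, -0.5]
opening: 0.623
t 11.85 pos [ 0.5999 -0.3333  0.0575] yaw -10.02 F [ 0.483  -0.9871 -0.4854] open 0.623
slide total mm [-2.3 -1.   4.5] turn -0.0 rows 1
```

```bash
python3 -m creep '[{"hand":0.055,"slide":[-0.0015,0,0.003],"turn":0},{"hand":0.01,"slide":[0,0,0],"turn":0},{"hand":0.01,"slide":[0,0,0],"turn":0},{"hand":0.01,"slide":[0,0,0],"turn":0},{"hand":0.01,"slide":[0,0,0],"turn":0}]' 60
python3 -c "
from h import *
plan(.5978,-.3319,.053,-10)"
```

```text
clock: 12.48
tool_pos: [0.5975, -0.3326, 0.0528]
eef_rot: [0.996, -0.087, -0.001, -0.0]
contact_force: [1.0, 0.1, 1.5]
opening: 0.288
t 12.47 pos [ 0.5975 -0.3326  0.0528] yaw -10.03 F [0.9702 0.1391 1.5492] open 0.288
slide total mm [ 0.2 -0.7 -0.2] turn -0.0 rows 1
```

```bash
python3 -m creep '[{"hand":0.01,"slide":[0,0,-0.03],"turn":0},{"hand":0.01,"slide":[0,0,-0.03],"turn":0},{"hand":0.01,"slide":[-0.013,-0.043,0],"turn":0},{"hand":0.01,"slide":[-0.013,-0.043,0],"turn":0},{"hand":0.01,"slide":[-0.013,-0.043,0],"turn":0}]'
python3 -m creep '[{"hand":0.01,"slide":[0,0,0],"turn":-4.7},{"hand":0.01,"slide":[0,0,0],"turn":-4.7},{"hand":0.01,"slide":[0,0,0],"turn":0},{"hand":0.01,"slide":[0,0,0],"turn":0}]'
python3 - <<'E'
from h import *
plan(.5816,-.2,.06,-.55)
p=snapshot("wrist");cv2.imwrite("pics/w4.png",cv2.resize(p["frame"][:,:,::-1],None,fx=1.5,fy=1.5))
h=hsv(p);H,S,V=[h[...,i].astype(int) for i in range(3)]
s=get_state()
def rep(n,m,z):
  for mm,st,ce in comps(m,300):
    v,u=np.nonzero(mm);P=np.array([at_z(p,(a,b),z) for a,b in zip(u,v)]);print(n,st.tolist(),P.mean(0),rect(P),P.min(0)[:2],P.max(0)[:2])
rep("white",(S<30)&(V>180),s["tool_pos"][2]-.0488+.035);rep("yel",(H>20)&(H<34)&(S>110)&(V>90),.05)
E
```

```text
clock: 13.1
tool_pos: [0.5809, -0.1972, 0.1124]
eef_rot: [0.996, -0.088, -0.002, -0.001]
contact_force: [0.9, 0.9, -1.9]
opening: 0.29
clock: 13.6
tool_pos: [0.5813, -0.1989, 0.1125]
eef_rot: [1.0, -0.006, -0.002, -0.001]
contact_force: [0.4, 0.0, -2.0]
opening: 0.29
t 13.6 pos [ 0.5813 -0.1989  0.1125] yaw -0.73 F [ 0.4069  0.0085 -2.012 ] open 0.29
slide total mm [ 0.3  1.1 52.5] turn -0.2 rows 1
white [39, 0, 40, 25, 380] [ 0.5015 -0.0862  0.0987] (array([ 0.5005, -0.086 ]), [7.3588080406188965, 17.19342041015625], np.float32(9.919173)) [ 0.4919 -0.0904] [ 0.5088 -0.0817]
white [0, 0, 233, 314, 43558] [ 0.5089 -0.1486  0.0987] (array([ 0.5112, -0.1649]), [108.85382080078125, 173.52076721191406], np.float32(75.11869)) [ 0.4372 -0.2354] [ 0.5696 -0.0819]
white [241, 0, 38, 218, 7061] [ 0.5826 -0.1246  0.0987] (array([ 0.5823, -0.1306]), [15.916247367858887, 95.81108856201172], np.float32(89.27131)) [ 0.5744 -0.1785] [ 0.5908 -0.0826]
white [281, 0, 231, 275, 27904] [ 0.6393 -0.1282  0.0987] (array([ 0.6434, -0.1477]), [102.36888122558594, 128.6413116455078], np.float32(89.373215)) [
[... 254 characters left out ...]
6963 -0.2015  0.0987] (array([ 0.6876, -0.1956]), [46.468082427978516, 97.18936157226562], np.float32(103.07022)) [ 0.6678 -0.2377] [ 0.7213 -0.143 ]
white [13, 349, 56, 35, 937] [ 0.4487 -0.2738  0.0987] (array([ 0.4505, -0.2736]), [26.05447006225586, 27.64706802368164], np.float32(179.5397)) [ 0.4366 -0.2867] [ 0.4642 -0.2604]
white [200, 349, 60, 35, 894] [ 0.5583 -0.2784  0.0987] (array([ 0.5627, -0.2745]), [25.988506317138672, 35.886627197265625], np.float32(179.53975)) [ 0.5447 -0.2876] [ 0.5806 -0.2614]
white [448, 349, 44, 35, 639] [ 0.7038 -0.2732  0.0987] (array([ 0.7058, -0.2757]), [23.469449996948242, 25.902801513671875], np.float32(89.506134)) [ 0.6941 -0.2886] [ 0.7176 -0.2626]
```

View pics/w4.png

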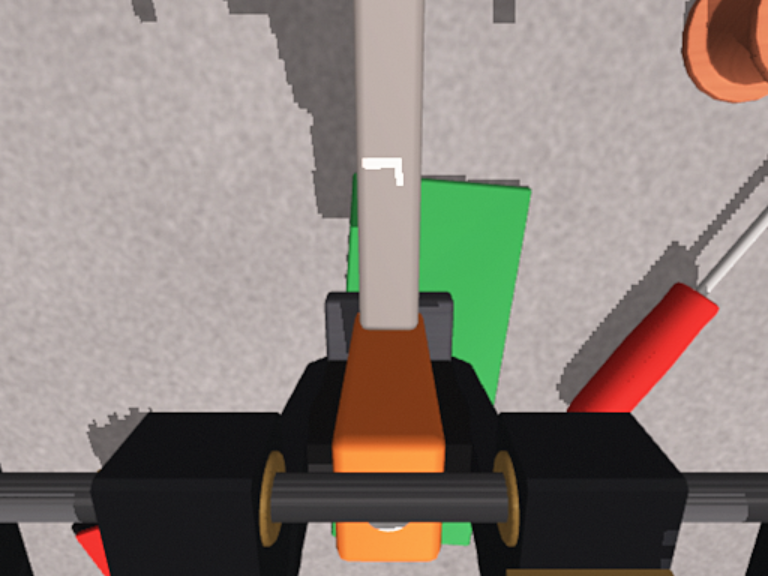

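The pusher is held straight, bar at (390,150) along the dock axis. Lowering it to just above floor level, nose behind the relay.

```bash
python3 -m creep '[{"hand":0.01,"slide":[0,0,0.03],"turn":0},{"hand":0.01,"slide":[0,0,0.02],"turn":0},{"hand":0.01,"slide":[0,0,0],"turn":0},{"hand":0.01,"slide":[0,0,0],"turn":0}]'
python3 - <<'E'
from h import *
plan(.5816,-.2,.06,-.55)
p=snapshot("scene");cv2.imwrite("pics/s5.png",cv2.resize(p["frame"][110:310,130:400,::-1],None,fx=2.9,fy=2.9,interpolation=cv2.INTER_CUBIC))
E
```

```text
clock: 14.15
tool_pos: [0.5818, -0.1989, 0.0632]
eef_rot: [1.0, -0.006, -0.001, -0.0]
contact_force: [1.2, -0.1, -2.1]
opening: 0.291
t 14.15 pos [ 0.5818 -0.1989  0.0632] yaw -0.65 F [ 1.1577 -0.0729 -2.0855] open 0.291
slide total mm [-0.2  1.1  3.2] turn -0.1 rows 1
```

View pics/s5.png

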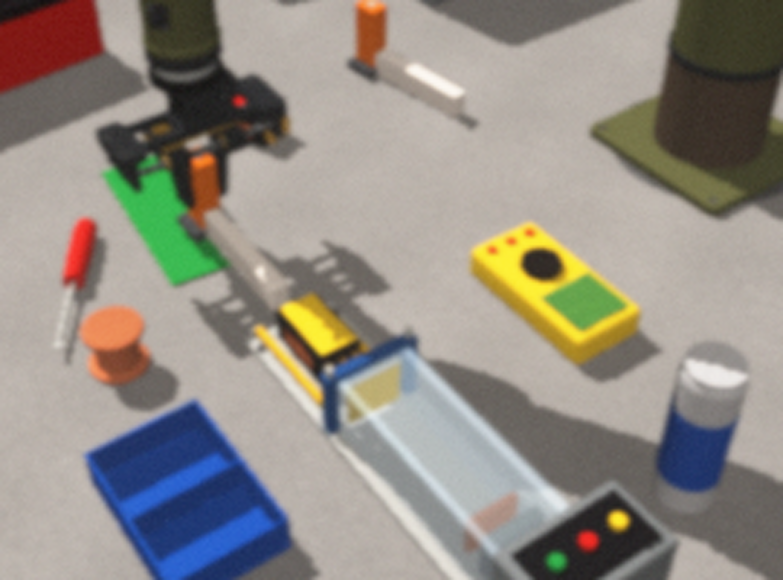

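The bar nose sits just behind the relay on the apron line, nothing else touched. Starting the push.

```bash
python3 -m creep '[{"hand":0.01,"slide":[0,-0.01,0.002],"turn":0},{"hand":0.01,"slide":[0,-0.01,0],"turn":0},{"hand":0.01,"slide":[0,-0.01,0],"turn":0},{"hand":0.01,"slide":[0,-0.01,0],"turn":0},{"hand":0.01,"slide":[0,-0.01,0],"turn":0}]'
python3 -m creep '[{"hand":0.01,"slide":[0,-0.015,0],"turn":0},{"hand":0.01,"slide":[0,-0.015,0],"turn":0},{"hand":0.01,"slide":[0,-0.015,0],"turn":0},{"hand":0.01,"slide":[0,-0.015,0],"turn":0},{"hand":0.01,"slide":[0,0,0],"turn":0}]'
python3 - <<'E'
from h import *
plan(.583,0,.06,-.55)
p=snapshot("scene");cv2.imwrite("pics/s6.png",cv2.resize(p["frame"][110:310,130:400,::-1],None,fx=2.9,fy=2.9,interpolation=cv2.INTER_CUBIC))
E
```

```text
clock: 14.82
tool_pos: [0.5821, -0.1488, 0.0611]
eef_rot: [1.0, -0.006, -0.001, 0.0]
contact_force: [1.1, -3.6, 0.3]
opening: 0.288
clock: 15.45
tool_pos: [0.5827, -0.0867, 0.0609]
eef_rot: [1.0, -0.005, -0.001, -0.001]
contact_force: [0.2, -1.2, -1.7]
opening: 0.286
t 15.45 pos [ 0.5827 -0.0867  0.0609] yaw -0.54 F [ 0.174  -1.2245 -1.6712] open 0.286
slide total mm [ -0.5 -86.7   0.9] turn 0.0 rows 2
```

View pics/s6.png

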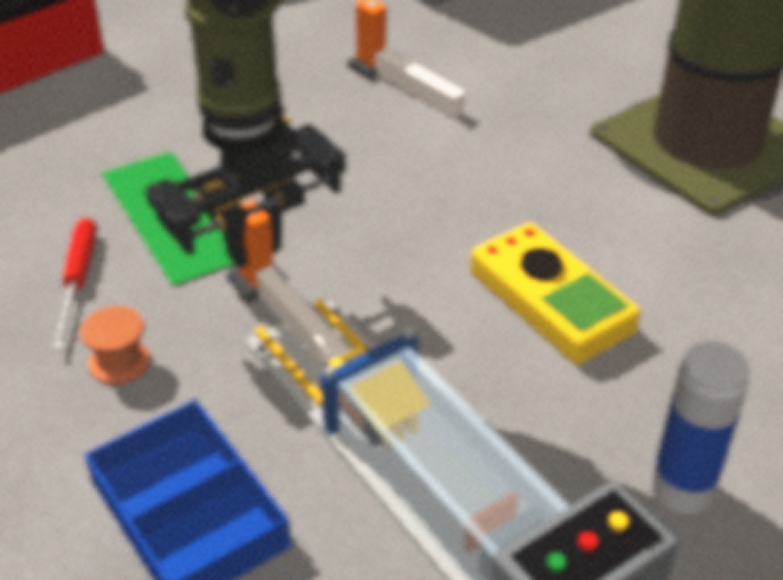

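The flap lies open on the relay, which is going in straight. Continuing quickly for now, then in small force-checked steps.

```bash
python3 -m creep '[{"hand":0.01,"slide":[0,-0.015,0],"turn":0},{"hand":0.01,"slide":[0,-0.015,0],"turn":0},{"hand":0.01,"slide":[0,-0.015,0],"turn":0},{"hand":0.01,"slide":[0,-0.015,0],"turn":0},{"hand":0.01,"slide":[0,-0.01,0],"turn":0}]'
python3 -m creep '[{"hand":0.01,"slide":[0,-0.004,0],"turn":0},{"hand":0.01,"slide":[0,-0.004,0],"turn":0},{"hand":0.01,"slide":[0,0,0],"turn":0}]'
python3 - <<'E'
from h import *
plan(.583,0,.06,-.55)
p=snapshot("scene");cv2.imwrite("pics/s7.png",cv2.resize(p["frame"][170:310,200:390,::-1],None,fx=4,fy=4,interpolation=cv2.INTER_CUBIC))
E
```

```text
clock: 16.12
tool_pos: [0.583, -0.0172, 0.0607]
eef_rot: [1.0, -0.005, -0.002, -0.001]
contact_force: [-0.4, -3.6, -2.4]
opening: 0.289
clock: 16.5
tool_pos: [0.5832, -0.0103, 0.0608]
eef_rot: [1.0, -0.005, -0.002, -0.001]
contact_force: [-0.1, -2.2, -3.8]
opening: 0.29
t 16.5 pos [ 0.5832 -0.0103  0.0608] yaw -0.62 F [-0.1313 -2.1647 -3.7866] open 0.29
slide total mm [ -0.3 -10.3   0.8] turn -0.1 rows 1
```

View pics/s7.png

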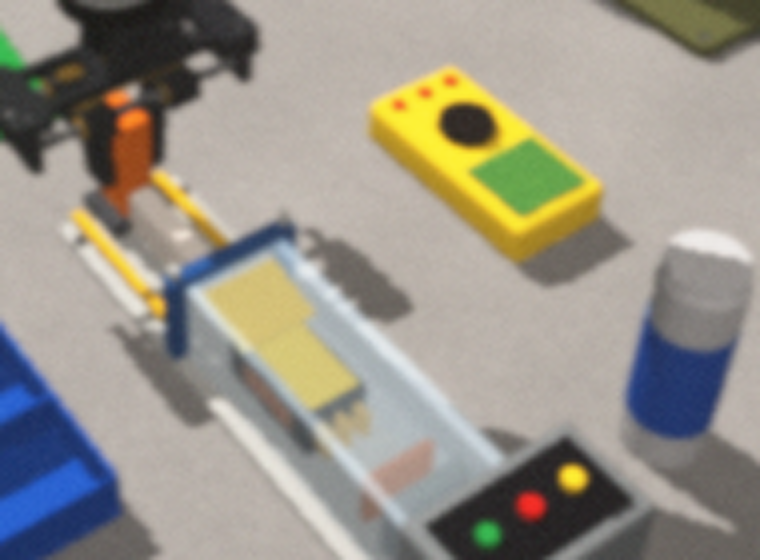

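The relay is well inside, with the plate some 25–35 mm ahead of its blades. Small steps now.

```bash
for i in 1; do python3 -m creep '[{"hand":0.01,"slide":[0,-0.003,0],"turn":0},{"hand":0.01,"slide":[0,-0.003,0],"turn":0},{"hand":0.01,"slide":[0,-0.003,0],"turn":0},{"hand":0.01,"slide":[0,-0.003,0],"turn":0},{"hand":0.01,"slide":[0,-0.003,0],"turn":0}]'; done
python3 -m creep '[{"hand":0.01,"slide":[0,-0.003,0],"turn":0},{"hand":0.01,"slide":[0,-0.003,0],"turn":0}]'
```

```text
clock: 17.18
tool_pos: [0.5836, 0.0046, 0.061]
eef_rot: [1.0, -0.006, -0.001, -0.001]
contact_force: [-0.3, -3.6, -3.8]
opening: 0.287
clock: 17.42
tool_pos: [0.5836, 0.0106, 0.0609]
eef_rot: [1.0, -0.005, -0.001, -0.001]
contact_force: [-0.2, -3.8, -3.6]
opening: 0.289
```

```bash
python3 -m creep '[{"hand":0.01,"slide":[0,-0.003,0],"turn":0},{"hand":0.01,"slide":[0,-0.002,0],"turn":0}]'
```

```text
clock: 17.68
tool_pos: [0.5837, 0.0157, 0.0609]
eef_rot: [1.0, -0.005, -0.001, -0.001]
contact_force: [0.8, -3.5, -3.9]
opening: 0.285
```

```bash
python3 -m creep '[{"hand":0.01,"slide":[0,-0.003,0],"turn":0},{"hand":0.01,"slide":[0,-0.002,0],"turn":0}]'
python3 - <<'E'
from h import *
p=snapshot("scene");cv2.imwrite("pics/s8.png",cv2.resize(p["frame"][170:310,200:390,::-1],None,fx=4,fy=4,interpolation=cv2.INTER_CUBIC))
E
```

```text
clock: 17.92
tool_pos: [0.5837, 0.0206, 0.0609]
eef_rot: [1.0, -0.005, -0.001, -0.001]
contact_force: [-0.8, -4.4, -3.4]
opening: 0.29
```

View pics/s8.png

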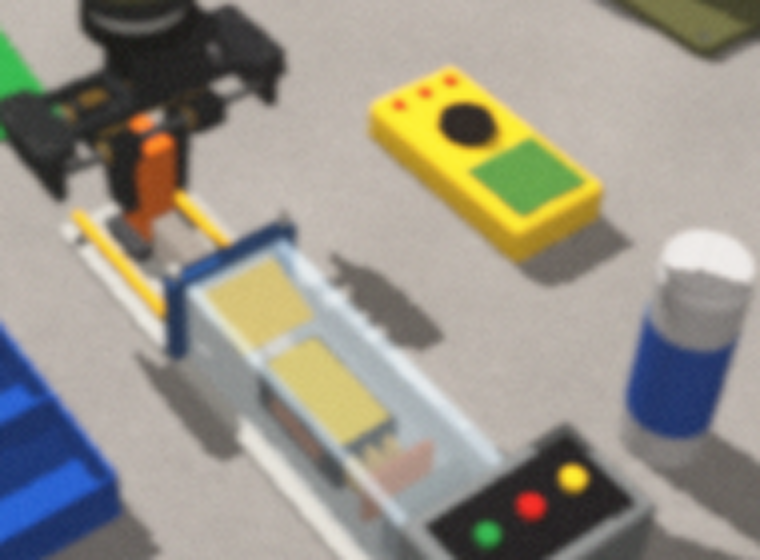

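The blades at (385,455) are almost on the copper plate at (400,475). Continuing in 2 mm steps.

```bash
python3 -m creep '[{"hand":0.01,"slide":[0,-0.002,0],"turn":0},{"hand":0.01,"slide":[0,-0.002,0],"turn":0}]'
```

```text
clock: 18.23
tool_pos: [0.5838, 0.0243, 0.061]
eef_rot: [1.0, -0.006, -0.001, -0.0]
contact_force: [0.1, -3.4, -3.5]
opening: 0.291
```

```bash
python3 -m creep '[{"hand":0.01,"slide":[0,-0.002,0],"turn":0},{"hand":0.01,"slide":[0,-0.002,0],"turn":0}]'
```

```text
clock: 18.48
tool_pos: [0.5838, 0.0285, 0.061]
eef_rot: [1.0, -0.005, -0.001, -0.001]
contact_force: [0.5, -3.4, -3.0]
opening: 0.29
```

```bash
python3 -m creep '[{"hand":0.01,"slide":[0,-0.002,0],"turn":0},{"hand":0.01,"slide":[0,-0.002,0],"turn":0}]'
```

```text
clock: 18.73
tool_pos: [0.5839, 0.0324, 0.061]
eef_rot: [1.0, -0.006, -0.001, -0.0]
contact_force: [0.9, -4.5, -3.7]
opening: 0.289
```

```bash
python3 -m creep '[{"hand":0.01,"slide":[0,-0.002,0],"turn":0},{"hand":0.01,"slide":[0,-0.002,0],"turn":0}]'
```

```text
clock: 18.98
tool_pos: [0.5841, 0.0346, 0.0612]
eef_rot: [1.0, -0.006, -0.001, 0.001]
contact_force: [0.8, -6.2, -1.9]
opening: 0.29
```

```bash
python3 -m creep '[{"hand":0.01,"slide":[0,-0.002,0],"turn":0},{"hand":0.01,"slide":[0,-0.002,0],"turn":0}]'
```

```text
clock: 19.23
tool_pos: [0.5842, 0.0368, 0.0614]
eef_rot: [1.0, -0.007, -0.001, 0.002]
contact_force: [-0.6, -11.6, -1.3]
opening: 0.289
```

```bash
python3 -m creep '[{"hand":0.01,"slide":[0,-0.002,0],"turn":0},{"hand":0.01,"slide":[0,0,0],"turn":0}]'
```

```text
clock: 19.48
tool_pos: [0.5842, 0.038, 0.0615]
eef_rot: [1.0, -0.007, -0.001, 0.002]
contact_force: [-0.1, -10.2, -0.6]
opening: 0.292
```

```bash
python3 -m creep '[{"hand":0.01,"slide":[0,-0.002,0],"turn":0},{"hand":0.01,"slide":[0,-0.002,0],"turn":0},{"hand":0.01,"slide":[0,0,0],"turn":0},{"hand":0.01,"slide":[0,0,0],"turn":0},{"hand":0.01,"slide":[0,0,0],"turn":0}]'
```

```text
clock: 20.1
tool_pos: [0.5842, 0.0401, 0.0617]
eef_rot: [1.0, -0.008, -0.001, 0.003]
contact_force: [-0.7, -14.6, 0.8]
opening: 0.293
```

It bears firmly: 14.6 N felt against about 3.6 N of sliding drag, so about 11 N on the plate. Drawing the pusher out.

```bash
python3 -m creep '[{"hand":0.01,"slide":[0,0.01,0],"turn":0},{"hand":0.01,"slide":[0,0.03,0],"turn":0},{"hand":0.01,"slide":[0,0.05,0],"turn":0},{"hand":0.01,"slide":[0,0.05,0],"turn":0},{"hand":0.01,"slide":[0,0.05,0],"turn":0}]'
python3 -m creep '[{"hand":0.01,"slide":[0,0.05,0],"turn":0},{"hand":0.01,"slide":[0,0.02,0],"turn":0},{"hand":0.01,"slide":[0,0,0],"turn":0},{"hand":0.01,"slide":[0,0,-0.045],"turn":0},{"hand":0.01,"slide":[0,0,0],"turn":0}]'
python3 - <<'E'
from h import *
plan(.592,-.329,.11,-5.6)
p=snapshot("scene");cv2.imwrite("pics/s9.png",cv2.resize(p["frame"][110:310,130:400,::-1],None,fx=2.9,fy=2.9,interpolation=cv2.INTER_CUBIC))
E
```

```text
clock: 20.72
tool_pos: [0.583, -0.1429, 0.061]
eef_rot: [1.0, -0.005, -0.001, -0.002]
contact_force: [1.2, 1.0, -2.3]
opening: 0.291
clock: 21.35
tool_pos: [0.5846, -0.2103, 0.1085]
eef_rot: [1.0, -0.003, 0.002, -0.001]
contact_force: [0.1, 1.2, -2.6]
opening: 0.293
t 21.35 pos [ 0.5846 -0.2103  0.1085] yaw -0.4 F [ 0.0647  1.1902 -2.559 ] open 0.293
slide total mm [  8.2 118.6  -1.5] turn 5.2 rows 2
```

View pics/s9.png

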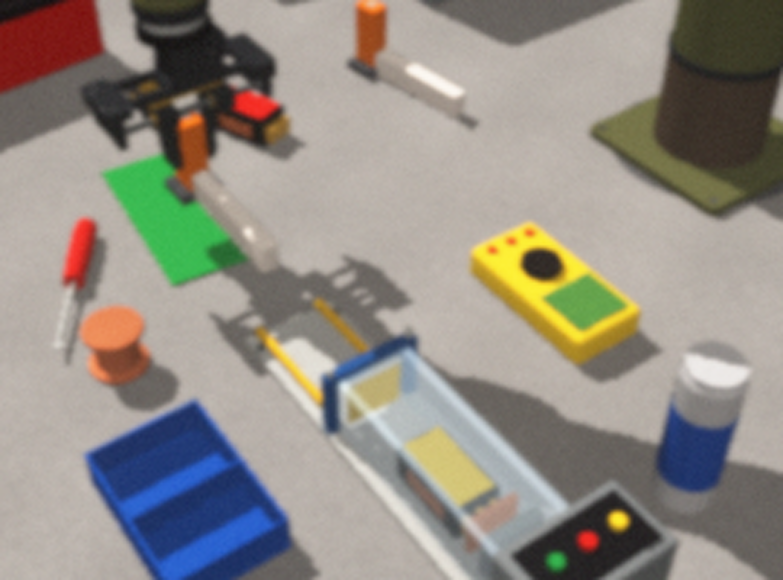

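The flap hangs shut again at the portal (370,390), and the relay is inside with its blades at the plate (490,510). Taking the pusher back over the mat.

```bash
python3 -m creep '[{"hand":0.01,"slide":[0.003,0.045,0],"turn":0},{"hand":0.01,"slide":[0.003,0.045,0],"turn":0},{"hand":0.01,"slide":[0.002,0.028,0],"turn":0},{"hand":0.01,"slide":[0,0,0],"turn":5.2},{"hand":0.01,"slide":[0,0,0],"turn":0}]'
python3 - <<'E'
from h import *
plan(.592,-.329,.053,-5.6)
p=snapshot("wrist");cv2.imwrite("pics/w6.png",cv2.resize(p["frame"][:,:,::-1],None,fx=1.5,fy=1.5))
E
```

```text
clock: 22.02
tool_pos: [0.5879, -0.3292, 0.1039]
eef_rot: [0.999, -0.049, -0.003, -0.002]
contact_force: [0.2, 1.7, -2.5]
opening: 0.286
t 22.02 pos [ 0.5879 -0.3292  0.1039] yaw -5.67 F [ 0.1978  1.6875 -2.4712] open 0.286
slide total mm [ 4.  -0.6 50.9] turn -0.1 rows 1
```

View pics/w6.png

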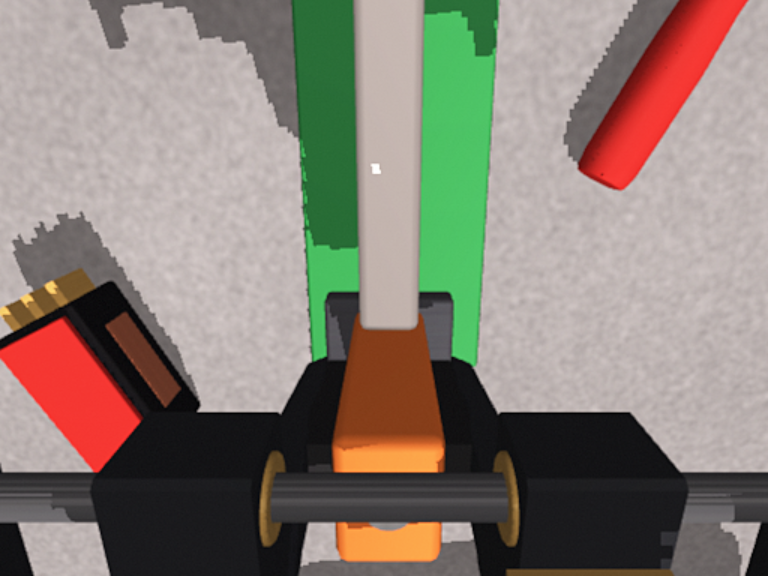

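```bash
python3 -m creep '[{"hand":0.01,"slide":[0.003,-0.005,0.025],"turn":0},{"hand":0.01,"slide":[0,0,0.018],"turn":0},{"hand":0.01,"slide":[0,0,0],"turn":0},{"hand":0.01,"slide":[0,0,0],"turn":0}]'
python3 -m creep '[{"hand":0.01,"slide":[0,0,0.003],"turn":0},{"hand":0.01,"slide":[0,0,0],"turn":0}]'
```

```text
clock: 22.58
tool_pos: [0.5916, -0.3273, 0.063]
eef_rot: [0.999, -0.051, -0.001, -0.0]
contact_force: [-0.7, 0.0, -1.4]
opening: 0.288
clock: 22.82
tool_pos: [0.5914, -0.3273, 0.0599]
eef_rot: [0.999, -0.051, -0.001, -0.0]
contact_force: [-0.0, 0.2, -2.5]
opening: 0.292
```

```bash
python3 -m creep '[{"hand":0.01,"slide":[0,0,0.003],"turn":0},{"hand":0.01,"slide":[0,0,0.002],"turn":0},{"hand":0.01,"slide":[0,0,0],"turn":0}]'
python3 -m creep '[{"hand":0.01,"slide":[0,0,0.002],"turn":0},{"hand":0.01,"slide":[0,0,0],"turn":0}]'
```

```text
clock: 23.2
tool_pos: [0.5912, -0.327, 0.0543]
eef_rot: [0.999, -0.051, -0.002, -0.001]
contact_force: [0.6, -0.8, -3.7]
opening: 0.293
clock: 23.45
tool_pos: [0.5915, -0.3272, 0.0528]
eef_rot: [0.999, -0.051, -0.001, -0.0]
contact_force: [-0.3, 0.7, -0.3]
opening: 0.286
```

```bash
python3 -m creep '[{"hand":0.01,"slide":[0,0,0.001],"turn":0},{"hand":0.035,"slide":[0,0,0],"turn":0},{"hand":0.06,"slide":[0,0,0],"turn":0},{"hand":0.06,"slide":[0,0,0],"turn":0},{"hand":0.06,"slide":[0,0,0],"turn":0}]'
python3 -m creep '[{"hand":0.06,"slide":[0,0,-0.03],"turn":0},{"hand":0.06,"slide":[0,0,-0.06],"turn":0},{"hand":0.06,"slide":[0,0,-0.06],"turn":0},{"hand":0.06,"slide":[0,0.04,-0.03],"turn":0},{"hand":0.06,"slide":[-0.05,0.03,0],"turn":0}]'
python3 -m creep '[{"hand":0.06,"slide":[-0.05,0.03,0],"turn":0},{"hand":0.06,"slide":[-0.05,0.03,0],"turn":0},{"hand":0.06,"slide":[0,0,0],"turn":0}]'
python3 - <<'E'
from h import *
plan(.592,-.329,.053,-5.6)
p=snapshot("top");cv2.imwrite("pics/t9.png",cv2.resize(p["frame"][100:300,90:430,::-1],None,fx=2.3,fy=2.3,interpolation=cv2.INTER_CUBIC))
q=snapshot("scene");cv2.imwrite("pics/s10.png",cv2.resize(q["frame"][110:310,130:400,::-1],None,fx=2.9,fy=2.9,interpolation=cv2.INTER_CUBIC))
h=hsv(p);H,S,V=[h[...,i].astype(int) for i in range(3)]
def rep(n,m,z,r):
  o=np.zeros_like(m);o[r[1]:r[3],r[0]:r[2]]=m[r[1]:r[3],r[0]:r[2]]
  for mm,st,ce in comps(o,60):
    v,u=np.nonzero(mm);P=np.array([at_z(p,(a,b),z) for a,b in zip(u,v)]);print(n,st.tolist(),P.mean(0),rect(P),P[:,1].max())
rep("bar",(S<40)&(V>180),.039,(300,140,390,190))
rep("handle",(H>5)&(H<18)&(S>110)&(V>90),.099,(350,140,400,190))
rep("mat",(H>45)&(H<85)&(S>100),.004,(300,140,400,195))
E
```

```text
clock: 24.08
tool_pos: [0.5914, -0.3271, 0.0515]
eef_rot: [0.999, -0.051, -0.001, -0.0]
contact_force: [0.2, 0.6, 0.3]
opening: 0.682
clock: 24.7
tool_pos: [0.5394, -0.3939, 0.2351]
eef_rot: [0.999, -0.049, 0.004, 0.002]
contact_force: [-0.7, -1.5, -0.7]
opening: 0.684
clock: 25.08
tool_pos: [0.4229, -0.4454, 0.2323]
eef_rot: [0.998, -0.056, -0.004, 0.001]
contact_force: [1.2, 0.3, -0.8]
opening: 0.678
t 25.07 pos [ 0.4229 -0.4454  0.2323] yaw -6.39 F [ 1.229   0.2741 -0.8138] open 0.678
slide total mm [ 155.1 -134.5  179.3] turn -0.8 rows 3
bar [319, 160, 45, 9, 257] [ 0.6035 -0.2221  0.039 ] (array([ 0.6022, -0.2287]), [19.22620964050293, 126.7512435913086], np.float32(84.11377)) -0.16591405043956597
handle [368, 160, 20, 14, 183] [ 0.5858 -0.3188  0.099 ] (array([ 0.5855, -0.3187]), [36.455421447753906, 50.63785934448242], np.float32(84.077774)) -0.2917138183827593
mat [309, 150, 78, 36, 1415] [ 0.5955 -0.2418  0.004 ] (array([ 0.5986, -0.2554]), [87.60951232910156, 228.05844116210938], np.float32(84.43201)) -0.14021320265670792
```

View pics/t9.png

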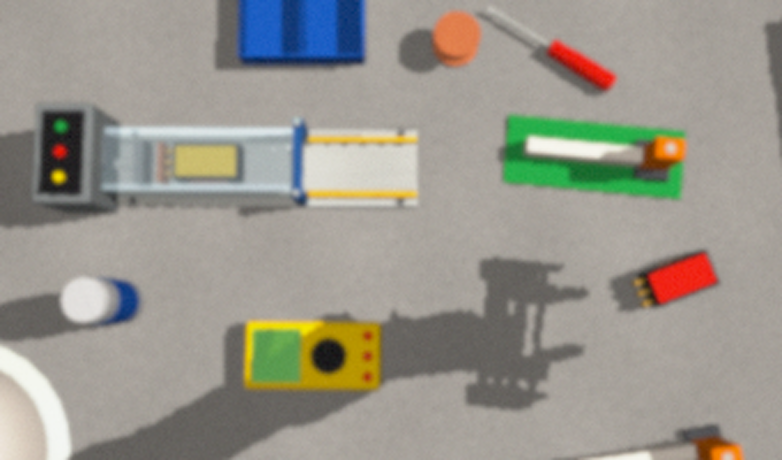

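View pics/s10.png

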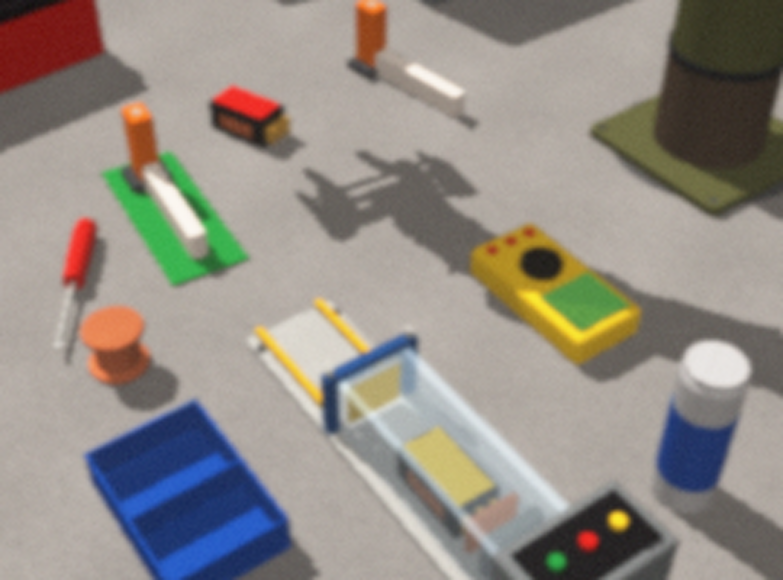

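The pusher stands on the mat (top view handle (665,150), nose (530,147)), the relay is behind the shut flap with its blades at the plate, and the bystanders haven't moved. Handing in.

```bash
python3 -c "
from plant import *
print(finish_job()); s=get_state(); print(s['clock'],s['contact_force'])"
```

```text
the job is handed in; nothing more can be done
None
the job is handed in; nothing more can be done
```

I loaded the yellow-topped relay, pressed it home on the contact plate, and stood the pusher back on its green mat. I handed the job in at about 25 s; no verdict was reported.

- **Relay:** I set it on the apron, blades towards the flap. I then took the pusher from the mat (the one farthest from the base) and pushed the relay through the flap.
- **Contact:** I felt the plate at about 180 mm into the dock. I pressed on to about 14.6 N felt against roughly 3.6 N of drag, which is about 11 N on the plate. That exceeds 5 N and is well under 30 N.
- **Pusher:** I drew it out straight and released it upright, lined up with the mat to within about 0.5°.
- **Last pictures:** The flap looks shut and the relay stands behind it with its blades at the plate. The red-topped relay and the other things looked unmoved, and the robot was clear of everything. I judged the flap angle and the bystanders by eye only.
- **Disagreement:** In the last top view, the handle measured about 6 mm sideways and 8 mm lengthwise from where the gripper released it. Part of that is the handle's side showing in the picture. Both positions are well within the mat limits.

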